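# Let a printing screen down off its wedge and latch it

## Task

The hinged printing screen is propped up on a wooden wedge under its front rail: hook the wedge by its cleat and work it straight back out in small tugs of two or three centimetres, letting the frame settle on the wedge after each one so that it sinks gently and never drops (do not lift the frame). When the screen is down on its stops and the wedge lies flat on the bench, clear of the screen, swing the hold-down latch square across the front rail. Leave the other things on the bench where they are.

Things in the scene. Friction and masses are not known exactly. Their poses are not given: they have to be found in the camera images.
- press: Fixed screen-printing press: two flat steel side bars, a black pallet (from x = 140 mm) and a hinge bar. Origin on the bench (z = 0) under the middle of the screen's front edge; x points from that edge back under the screen to the hinges, y along the front rail (left when looking along x), z up. The rail spans y = -180 to +180 mm; rubber stops at y = +-165 mm.
- screen (a joint): Hinge angle of the screen: aluminium tube frame 380 mm deep, 360 mm wide, with mesh, about 2 kg (varies), hinged at press x = 405 mm, z = 33 mm. 0 = down on its stops; grows as the front rises, 0.001 = 0.4 mm at the front edge. Starts at 0.06 to 0.068, resting on the wedge. Only the wedge holds it up; it falls freely. A 20 mm tug lets it down by about 0.014.
- front_edge (a point): Middle of the lower front edge of the screen's front rail (30 x 30 mm tube, 360 mm long along the press's y). About 44 mm above the bench at the start (rail top about 74 mm), 18 mm when the screen is down (rail top at 48 mm).
- wedge: Loose wooden wedge 196 mm long, 60 mm wide, about 0.26 kg. Origin on its underside; x runs along it to the thin end, within 4 degrees of the press's x at the start. Thick end at x = -40 mm, thin end (10 mm thick) at x = 156 mm. Top flat, 46 mm high, from x = -40 to 27 mm, then sloping down at 0.28. The front edge starts on the slope at x = 30 to 40 mm, so some 55 mm of top is open between cleat and rail.
- wedge_cleat (a point): Centre of the inner face (towards the rail) of the wooden cleat, 20 mm thick, 60 mm wide, standing across the top of the wedge's thick end from 46 to 72 mm above its underside. This point is at wedge x = -20 mm, 56 mm up: the face to pull on, low down. Drawing the wedge takes about 5 to 14 N; it stays where it is left.
- wedge_tip (a point): Bottom edge of the wedge's thin end, in the middle of its width; at the start at press x = 116 to 126 mm. After about 90 to 100 mm of pull the screen is on its stops and the wedge is loose under it; its thin end must still come out in front of the front edge.
- latch: Fixed post of the hold-down latch on a 50 x 55 mm steel foot on the bench, 30 to 40 mm in front of the screen's front edge and about 90 mm to one side of its middle; the wedge is about 90 mm to the other side, either way round. Origin on the bench on the pivot axis; axes parallel to the press's.
- latch_bar (a joint): Angle of the latch bar, which turns level on the post, 52 to 60 mm above the bench, 24 mm wide, reaching 75 mm from the pivot. 0 = along the press's +y, in front of the rail; grows clockwise seen from above to a stop at 1.571 = square across the rail (along the press's +x); other stop -0.7. It stays where left and takes about 2 N at the knob.
- latch_knob (a point): Centre of the black knob that stands on the latch bar, 62 mm from the pivot: 20 mm across, from 60 to 96 mm above the bench; this point is 78 mm above the bench.
- spatula: Ink spatula lying in front of the middle of the front rail, 205 mm long, 28 mm wide, 14 mm high. To be left alone.
- ink_tub: White ink tub with a black lid, 90 mm across, 85 mm high. To be left alone.
- squeegee: Wooden squeegee with a rubber blade lying on its side, 280 x 105 mm, 32 mm high. To be left alone.
- tape_roll: Roll of paper tape lying flat, 110 mm across, 48 mm high. To be left alone.
Things that resemble listed ones, but are neither listed nor needed, are in the scene too. What is shaped like the wedge but purple or yellow is not meant.

How it is judged:
By the outcome, as a careful person would: the job done as asked, in the order asked, and still so for the second after the job is handed in, with the robot touching nothing.
It also fails if it takes over 58 s, if anything falls off the work surface, if the arm or the gripper's body presses on something with over 40 N, if the wrist force passes 120 N, or if a joint passes its speed limit or range.

## Robot

A 7-joint arm with a two-finger parallel gripper is mounted at the origin on the work surface. World frame = base frame: x ahead of the robot, y to its left, z up, the work surface at z = 0. Lengths are in m, angles in rad, forces in N, time in s.
With the tool pointing down it reaches from about 0.4 to 0.925 m from the base axis. Payload 4.1 kg.
Tool frame: the origin (TCP) lies between the finger pads; the fingertips stand 8 mm ahead of it and the grasp point (between the pads) lies 11 mm behind it; z points along the fingers, y is the direction in which the jaws open and shut (so a half turn about z gives the same grasp; the last joint's range is limited). The gripper opens to 85 mm and grips with 20 to 120 N. Pads are 22 mm wide; open, the fingers measure 114 mm over their backs; the gripper's body (76 mm by 85 mm) begins 54 mm behind the grasp point. The pads swing forward as they close: fully open they stand 13 mm farther back than shut.
Start: joints at [-1.224, 0.398, 0.045, 1.537, -0.019, 1.207, -0.051], TCP at [0.28, 0.587, 0.239] pointing down, gripper open.
Joint ranges: [-2.82, 2.82], [-0.49, 2.23], [-1.37, 1.46], [0, 2.46], [-1.36, 4.5], [0.23, 2], [-2.94, 2.94]. Speed limits (rad/s): [2.57, 2.57, 3.14, 3.14, 3.14, 3.14, 3.14].

## Interface

Orientations are given as a unit quaternion [x, y, z, w].
In Python, from workcell import manip gives the robot as it stands.
- The arm moves only by the tool arm_command, never from a script. Its argument "commands" is one flat list of numbers, 4 for each row, row after row: the shift along the tool's x, y, z in mm, then the turn about the tool's z in rad. In form: [tx, ty, tz, turn, tx, ty, tz, turn, ...]. A call has 1 to 20 rows; each row is the pose to reach, as a shift and turn from the pose commanded when the call began, along the tool's axes at that moment; what a row does not reach only later rows make up. A row lasts 1/10 s, in which the tool goes at most 50 mm and 8.59 degrees, less where a joint would pass 70% of its speed; a pose out of reach is approached as far as the arm can. A call with a gripper value outside its range is refused whole. "claw" is the finger opening in mm, from 0 to 85.4, set as the call begins (left out, the last holds). The fingers move at their own pace and stop on an object; "squeeze" is the grip in N (left out, the last holds). Time passes only in rows, so rows that repeat a pose let the fingers close. It gives the time, the measured TCP pose, the force and the opening at its end, in the units of the state.
- manip.get_obs(): the state, without advancing time (a new reading comes with each control period).
- manip.camera(name): name is "scene" or "top" or "wrist"; returns a dict with "img" (480x640x3 uint8, red, green, blue), "intrinsics" (3x3 intrinsics, pixels), "R" (3x3) and "t" (3): a world point X has camera coordinates R X + t; the wrist camera has in their place "mount" (4x4, takes a point from camera to tool coordinates, whose origin is the TCP and whose axes are the flange's). Camera axes: x right, y down, z forward; pixel columns grow to the right and rows downward; lengths in m; the calibration is good to about 2 mm. A picture is of the moment at which its call begins: read the wrist's pose just before it. There is no depth.
- manip.sign_off(): hands the job in, once; it reports no verdict.
The state is a dict: "t": time; "q": joint angles; "qd": joint speeds; "effort": joint torques, N m; "tcp_pos": TCP position; "tool_rot": TCP orientation; "contact_force": force on the tool from outside, world axes, zero at the start; "torque": the same for the moment, N m; "finger_gap": finger opening in m.
Only numpy, scipy, OpenCV 4.12 (cv2) and the standard library are available. Lean on these libraries where they do the work, as an engineer would, in place of code of your own. Each camera call takes 0.05 s, during which the arm holds its last target.

## Working session

There is one attempt and no reset: what is moved stays moved. The work goes in short steps, Python scripts to look and compute and a tool call to move; the robot and the scene stay as the last step left them, time stands still between calls to the robot, and variables do not carry over. Pictures are saved under pics/ and viewed, and the job is handed in when it is done.

Besides the shell and the picture viewer there is one more tool, called after "Call:" by a JSON object that holds its "name" and its "arguments". arm_command: Moves the arm, as the interface text tells. Its arguments: {"type":"object","properties":{"commands":{"type":"array","items":{"type":"number"}},"claw":{"type":"number"},"squeeze":{"type":"number"}},"required":["commands"]}

```bash
mkdir -p pics; ls; python3 - <<'E'
from workcell import manip
import cv2,numpy as np
o=manip.get_obs();print(o['t'],o['tcp_pos'],o['tool_rot'],o['contact_force'],o['finger_gap'])
for n in ['scene','top','wrist']:
    c=manip.camera(n);cv2.imwrite(f'pics/{n}0.png',c['img'][:,:,::-1])
    np.savez(f'{n}0.npz',**c)
    print(n,c['intrinsics'].tolist(),{k:np.round(v,4).tolist() for k,v in c.items() if k in('R','t','mount')})
E
```

```text
pics
0.0 [0.27996794 0.58593152 0.23826719] [ 2.20977281e-01  9.75278473e-01 -9.59394634e-04 -1.46678976e-04] [-0.36764708  0.27416684  0.39733224] 0.08531498193149135
scene [[475.2324164284929, 0.0, 323.74310872111283], [0.0, 475.2324164284929, 233.7098296088098], [0.0, 0.0, 1.0]] {'R': [[-0.3297, 0.944, 0.01], [0.7751, 0.2767, -0.5681], [-0.5391, -0.1795, -0.8229]], 't': [0.2184, -0.347, 1.7066]}
top [[553.4260692859674, 0.0, 318.46390602141514], [0.0, 553.4260692859674, 235.1749635651444], [0.0, 0.0, 1.0]] {'R': [[0.0047, -0.9999, 0.0122], [-0.9879, -0.0065, -0.1552], [0.1553, -0.0113, -0.9878]], 't': [-0.0579, 0.5622, 1.5166]}
wrist [[390.69960447938104, 0.0, 317.41632711453667], [0.0, 390.69960447938104, 240.80776001377288], [0.0, 0.0, 1.0]] {'mount': [[0.0006, -0.9484, -0.3171, 0.0817], [1.0, 0.0005, 0.0006, -0.0001], [-0.0004, -0.3171, 0.9484, -0.1355], [0.0, 0.0, 0.0, 1.0]]}
```

View pics/scene0.png

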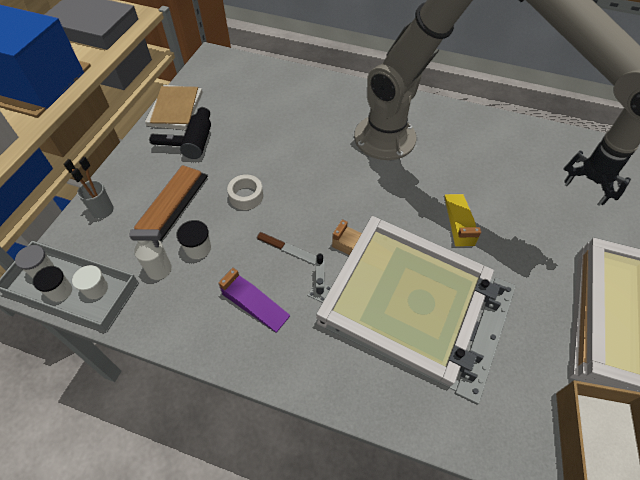

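View pics/top0.png

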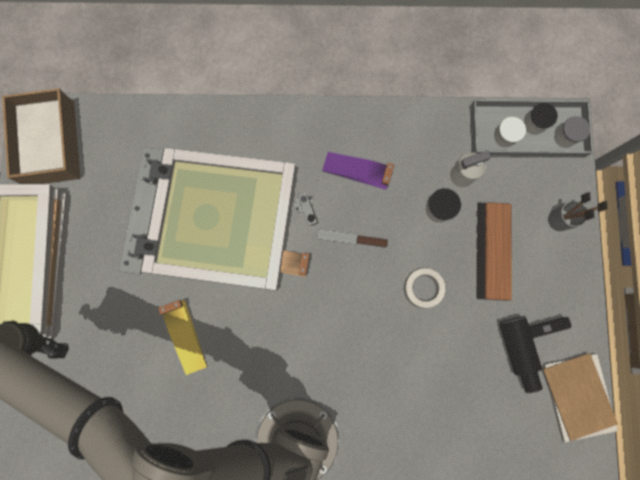

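View pics/wrist0.png

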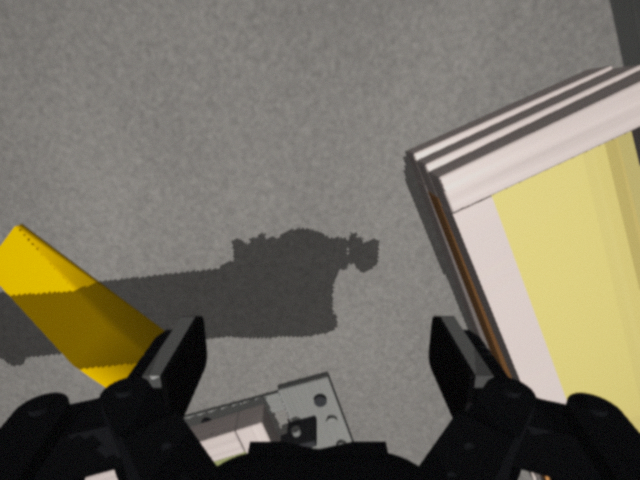

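Candidates for the wedge, top view: tan block with cleat under the front rail at (295,263), purple wedge at (357,170) and yellow wedge at (184,335). The tan one is meant, because it is natural wood and sits under the rail. I'll check it in close crops.

```bash
python3 - <<'E'
import cv2
a=cv2.imread('pics/top0.png')[140:300,230:400]
b=cv2.imread('pics/scene0.png')[200:340,230:400]
cv2.imwrite('pics/topc.png',cv2.resize(a,None,fx=4.5,fy=3.7,interpolation=2) if 0 else cv2.resize(a,None,fx=3.7,fy=3.7,interpolation=2))
cv2.imwrite('pics/scenec.png',cv2.resize(b,None,fx=4,fy=4,interpolation=2))
E
```

```text
(no output)
```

View pics/topc.png

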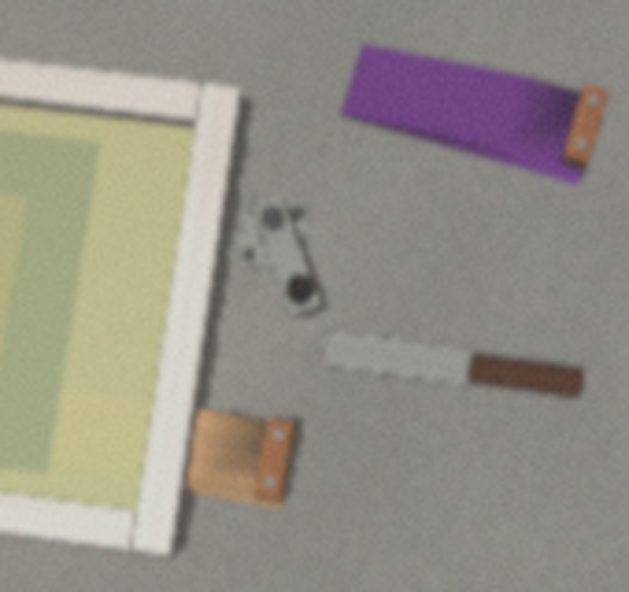

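View pics/scenec.png

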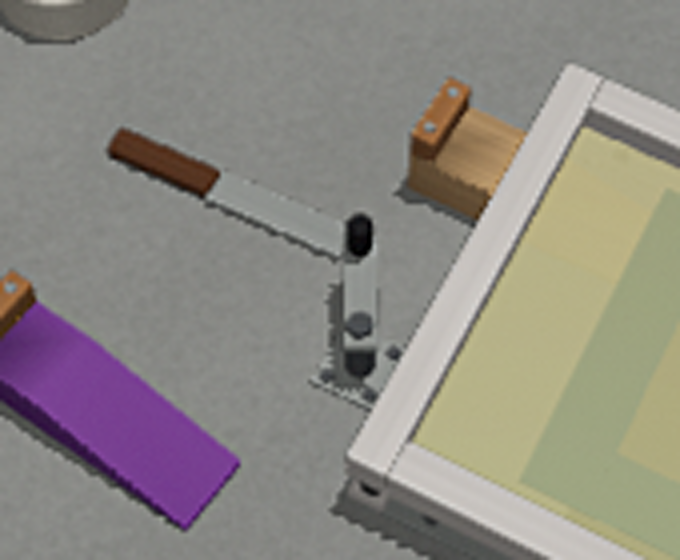

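The crops confirm the choice. The tan wedge is under the rail with its cleat at top crop (275,460), the latch pivot is at (273,217) and the knob at (300,288). The spatula lies between wedge and latch. Next I'll measure them.

```bash
cat > h.py <<'E'
import numpy as np,cv2
def ray(c,u,v):
    K=c['intrinsics'];R=c['R'];t=c['t']
    return -R.T@t, R.T@np.linalg.inv(K)@np.array([u,v,1.])
def onz(c,u,v,z):
    o,d=ray(c,u,v);return o+d*(z-o[2])/d[2]
def proj(c,X):
    p=c['intrinsics']@(c['R']@np.asarray(X)+c['t']);return p[:2]/p[2]
def wcam(c,o):
    from scipy.spatial.transform import Rotation as Ro
    M=c['mount'];Rw=Ro.from_quat(o['tool_rot']).as_matrix()
    Rc=Rw@M[:3,:3];tc=Rw@M[:3,3]+o['tcp_pos']
    return dict(intrinsics=c['intrinsics'],R=Rc.T,t=-Rc.T@tc,img=c['img'])
E
python3 - <<'E'
from h import *
np.set_printoptions(precision=4,suppress=True)
T=dict(np.load('top0.npz'));S=dict(np.load('scene0.npz'))
t=lambda x,y,z:onz(T,230+x/3.7,140+y/3.7,z)
s=lambda x,y,z:onz(S,230+x/4,200+y/4,z)
A,B=t(240,88,.074),t(172,553,.074);print('railT',A,B,np.linalg.norm(A-B))
A2,B2=s(348,462,.074),s(570,64,.074);print('railS',A2,B2,np.linalg.norm(A2-B2))
for n,p in dict(inL=(266,418),outL=(294,420),outR=(283,503),inR=(258,498)).items():print(n,t(*p,.072))
for n,p in dict(farout=(455,78),farin=(470,88),nearin=(434,140),nearout=(414,128)).items():print('S',n,s(*p,.072))
print('knob top',t(300,288,.096),s(358,218,.096))
print('pivot',t(273,217,.064),s(358,322,.064))
print('spat',t(330,350,.005),t(583,382,.014),'S',s(340,245,.004),s(112,140,.014))
E
```

```text
railT [0.7613 0.0131 0.074 ] [0.4076 0.0591 0.074 ] 0.35675180210146673
railS [0.7684 0.0177 0.074 ] [0.4109 0.0649 0.074 ] 0.3605924568603269
inL [ 0.5083 -0.009   0.072 ]
outL [ 0.5069 -0.0299  0.072 ]
outR [ 0.445  -0.0222  0.072 ]
inR [ 0.4486 -0.0037  0.072 ]
S farout [ 0.4505 -0.012   0.072 ]
S farin [0.4555 0.0012 0.072 ]
S nearin [ 0.5086 -0.0093  0.072 ]
S nearout [ 0.5035 -0.0263  0.072 ]
knob top [ 0.6023 -0.0337  0.096 ] [ 0.604  -0.0338  0.096 ]
pivot [ 0.6632 -0.0128  0.064 ] [ 0.664  -0.0124  0.064 ]
spat [ 0.5704 -0.0573  0.005 ] [ 0.5451 -0.2538  0.014 ] S [ 0.5761 -0.0575  0.004 ] [ 0.5523 -0.25    0.014 ]
```

Checks against the description:

| Quantity | Measured | Given |
|---|---|---|
| Rail length | 357 / 361 mm | 360 mm |
| Pivot to knob | 64 mm | 62 mm |
| Cleat to rail | about 57 mm | about 55 mm |

All agree. Now I'll compute the approach.

```bash
cat >> h.py <<'E'
from scipy.spatial.transform import Rotation as Ro
PY=np.array([-.9915,.130,0]);PX=np.array([.130,.9915,0]);P0=np.array([.587,.039,0])
def press(X): d=np.asarray(X)-P0; return np.array([d@PX,d@PY,X[2]])
def move(o,X,yaw=None):
    R=Ro.from_quat(o['tool_rot']).as_matrix()
    d=R.T@(np.asarray(X)-o['tcp_pos'])*1000
    cur=np.degrees(np.arctan2(R[1,0],R[0,0]))
    print('tcp',np.round(o['tcp_pos'],4),'yaw of tool x',round(cur,1),'shift',np.round(d,1),'turn',None if yaw is None else round(-np.radians((yaw-cur+180)%360-180),3),'F',np.round(o['contact_force'],1),'t',o['t'])
E
python3 - <<'E'
from h import *
from workcell import manip
o=manip.get_obs();move(o,[.482,.012,.239],82.5)
T=dict(np.load('top0.npz'));print(onz(T,425,287,.048), onz(T,406,290,.048))
E
```

```text
tcp [0.28   0.5861 0.2385] yaw of tool x 154.5 shift [-4.297e+02 -4.309e+02  2.000e-01] turn 1.256 F [-0.2 -0.4  0.2] t 0.15
[ 0.41810562 -0.35150843  0.048     ] [ 0.40950967 -0.29843197  0.048     ]
```

Call:
{"name": "arm_command", "arguments": {"commands": [-20,-20,0,0.05,-55,-55,0,0.15,-90,-90,0,0.27,-125,-125,0,0.39,-160,-160,0,0.51,-195,-195,0,0.63,-230,-230,0,0.75,-265,-265,0,0.87,-300,-300,0,0.98,-335,-335,0,1.08,-370,-370,0,1.16,-400,-400,0,1.22,-420,-420,0,1.25,-430,-431,20,1.256,-430,-431,50,1.256,-430,-431,80,1.256,-430,-431,100,1.256,-430,-431,100,1.256,-430,-431,100,1.256], "claw": 14}}

```text
t: 2.05
tcp_pos: [0.4825, 0.0121, 0.1395]
tool_rot: [0.752, 0.659, -0.0, 0.0]
contact_force: [0.9, -0.2, 0.1]
finger_gap: 0.0142
```

```bash
python3 - <<'E'
from h import *
from workcell import manip
o=manip.get_obs();move(o,[.482,.012,.06],82.5);print(o['finger_gap'])
c=manip.camera('wrist');cv2.imwrite('pics/w1.png',c['img'][:,:,::-1]);np.savez('w1.npz',**wcam(c,o))
E
```

```text
tcp [0.4825 0.0121 0.1395] yaw of tool x 82.5 shift [-0.2 -0.5 79.5] turn -0.0 F [ 0.9 -0.2  0.1] t 2.05
0.014170916311486894
```

View pics/w1.png

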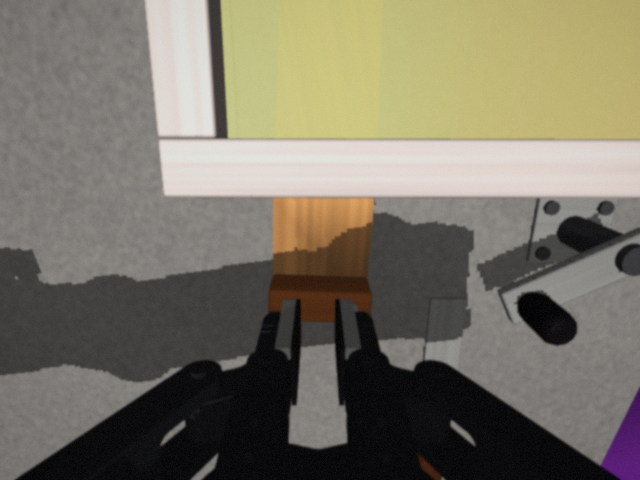

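The wrist view shows the cleat centred under the fingers, columns 270–371, rows about 277–321. The rail front edge is at row 196 and the jaws straddle column 318. Checking the face position from this view.

```bash
python3 - <<'E'
from h import *
W=dict(np.load('w1.npz'))
a=W['img'][180:350,250:400];print(a.shape)
cv2.imwrite('pics/w1c.png',cv2.resize(a[:,:,::-1],None,fx=5,fy=3.5))
for u in (272,320,369): print('base',press(onz(W,u,277,.046)),'top',press(onz(W,u,291,.072)),'outer',press(onz(W,u,321,.072)))
print('rail top edge',press(onz(W,165,196,.074)),press(onz(W,630,196,.074)))
print('pivot',press(onz(W,632,259,.064)))
E
```

```text
(170, 150, 3)
base [-0.05957446  0.12919641  0.046     ] top [-0.05683808  0.12622487  0.072     ] outer [-0.07627997  0.12694187  0.072     ]
base [-0.05957277  0.0985835   0.046     ] top [-0.05683638  0.09874799  0.072     ] outer [-0.07627778  0.09870756  0.072     ]
base [-0.05957105  0.06733419  0.046     ] top [-0.05683464  0.07069993  0.072     ] outer [-0.07627554  0.06988635  0.072     ]
rail top edge [-0.00119282  0.17985401  0.074     ] [-0.00118858 -0.06304816  0.074     ]
pivot [-0.04030378 -0.08171135  0.064     ]
```

View pics/w1c.png

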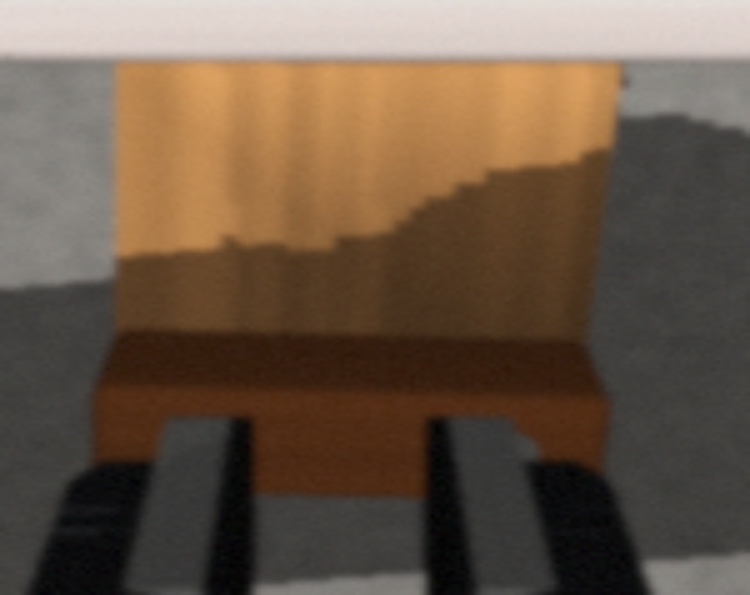

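The face is at press x = -58 mm and the fingers at -40 ± 11 mm, so the clearance is good. Descending.

Call:
{"name": "arm_command", "arguments": {"commands": [0,0,20,0,0,0,40,0,0,0,58,0,0,0,70,0,0,0,76,0,0,0,79,0,0,0,79,0,0,0,79,0]}}

```text
t: 2.9
tcp_pos: [0.4831, 0.0123, 0.0609]
tool_rot: [0.752, 0.659, 0.001, 0.0]
contact_force: [-0.2, 0.6, 0.2]
finger_gap: 0.0138
```

```bash
python3 - <<'E'
from h import *
from workcell import manip
o=manip.get_obs();move(o,[.482,.012,.06],82.5)
for n in ('wrist','scene'):
    c=manip.camera(n);i=c['img'][:,:,::-1]
    if n=='scene': i=cv2.resize(i[180:360,220:420],None,fx=3.3,fy=3.3)
    cv2.imwrite(f'pics/{n}2.png',i)
E
```

```text
tcp [0.4831 0.0123 0.0609] yaw of tool x 82.5 shift [-0.4 -1.   0.9] turn -0.0 F [-0.2  0.6  0.2] t 2.9
```

View pics/wrist2.png

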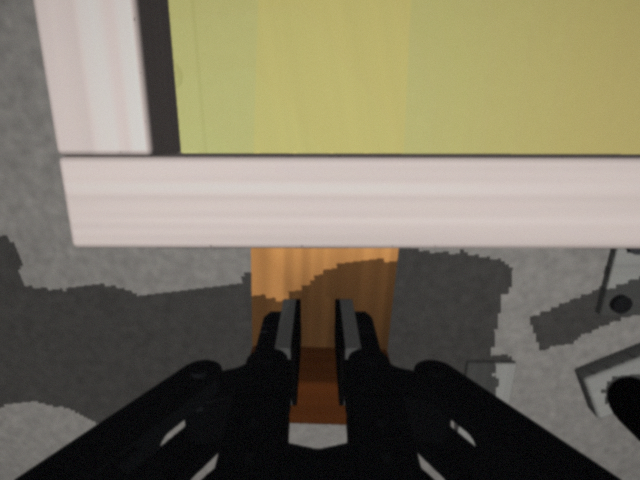

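View pics/scene2.png

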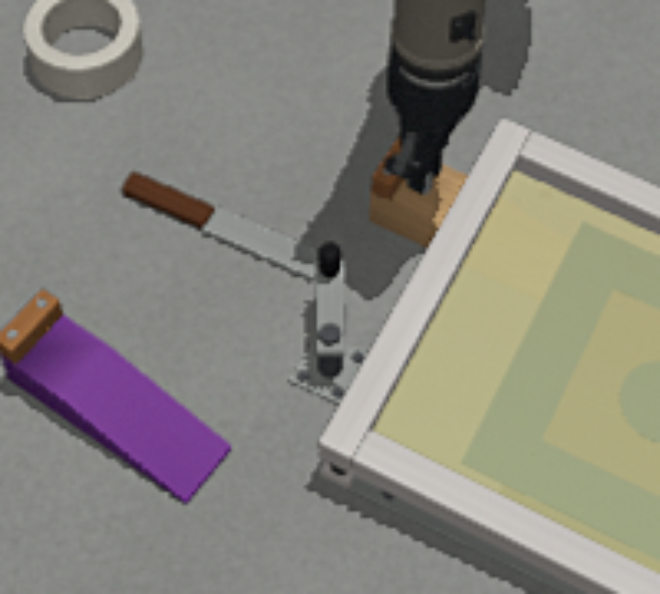

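The wrist view shows the fingertips on the wedge's open top between cleat (row 350) and rail (row 247). First tug: take up about 7 mm, then pull about 20 mm slowly.

Call:
{"name": "arm_command", "arguments": {"commands": [-3,0,0,0,-6,0,0,0,-8,0,0,0,-10,0,0,0,-12.5,0,0,0,-15,0,0,0,-17.5,0,0,0,-20,0,0,0,-22.5,0,0,0,-25,0,0,0,-27,0,0,0,-28,0,0,0,-28,0,0,0,-28,0,0,0,-28,0,0,0,-28,0,0,0]}}

```text
t: 4.6
tcp_pos: [0.48, -0.0125, 0.0606]
tool_rot: [0.751, 0.66, 0.002, -0.001]
contact_force: [1.4, 7.6, -0.4]
finger_gap: 0.0139
```

```bash
cat > look.py <<'E'
import sys
from h import *
from workcell import manip
k=sys.argv[1]
o=manip.get_obs();print('t',o['t'],'press tcp',np.round(press(o['tcp_pos']),4),'F',np.round(o['contact_force'],1))
c=manip.camera('wrist');a=c['img'][:,:,::-1];np.savez(f'w{k}.npz',**wcam(c,o))
c=manip.camera('scene');b=cv2.resize(c['img'][180:360,220:420,::-1],None,fx=2.667,fy=2.667)
cv2.imwrite(f'pics/p{k}.png',cv2.resize(np.hstack([a,b]),None,fx=.68,fy=.68,interpolation=3))
E
python3 look.py 3
```

```text
t 4.6 press tcp [-0.065   0.0994  0.0606] F [ 1.4  7.6 -0.4]
```

View pics/p3.png

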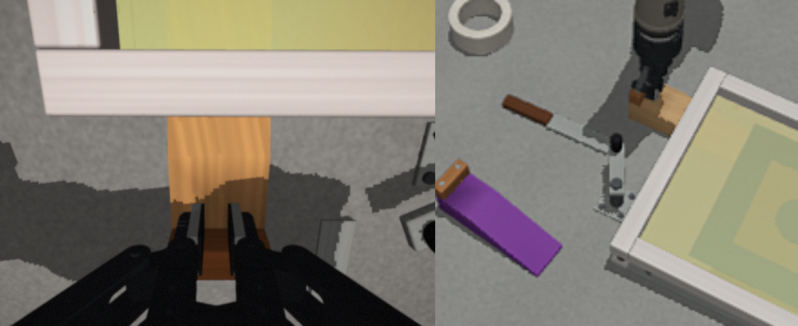

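The tug worked: the face has come back about 18 mm, the wedge is still straight, and the force is 8 N. Next tug.

Call:
{"name": "arm_command", "arguments": {"commands": [-2,0,0,0,-4,0,0,0,-6.5,0,0,0,-9,0,0,0,-11.5,0,0,0,-14,0,0,0,-16.5,0,0,0,-19,0,0,0,-21,0,0,0,-22,0,0,0,-22,0,0,0,-22,0,0,0,-22,0,0,0,-22,0,0,0,-22,0,0,0]}}

```text
t: 6.2
tcp_pos: [0.4769, -0.0339, 0.0606]
tool_rot: [0.751, 0.66, 0.002, -0.001]
contact_force: [0.9, 8.5, 1.9]
finger_gap: 0.014
```

```bash
python3 look.py 4
```

```text
t 6.2 press tcp [-0.0866  0.0997  0.0606] F [0.9 8.5 1.9]
```

View pics/p4.png

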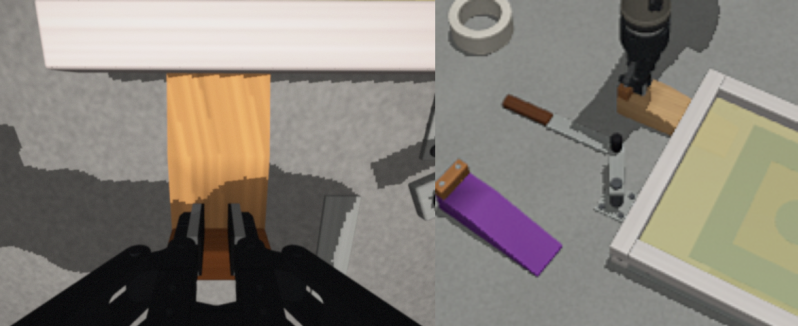

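About 40 mm has been drawn in total, and the screen is visibly lower. The wedge stays square to the rail. Continuing.

Call:
{"name": "arm_command", "arguments": {"commands": [-2,0,0,0,-4,0,0,0,-6.5,0,0,0,-9,0,0,0,-11.5,0,0,0,-14,0,0,0,-16.5,0,0,0,-19,0,0,0,-21,0,0,0,-22,0,0,0,-22,0,0,0,-22,0,0,0,-22,0,0,0,-22,0,0,0,-22,0,0,0]}}

```text
t: 7.8
tcp_pos: [0.474, -0.0556, 0.0606]
tool_rot: [0.751, 0.66, 0.002, -0.001]
contact_force: [1.5, 7.8, 1.7]
finger_gap: 0.014
```

```bash
python3 look.py 5
```

```text
t 7.8 press tcp [-0.1085  0.0997  0.0606] F [1.5 7.8 1.7]
```

View pics/p5.png

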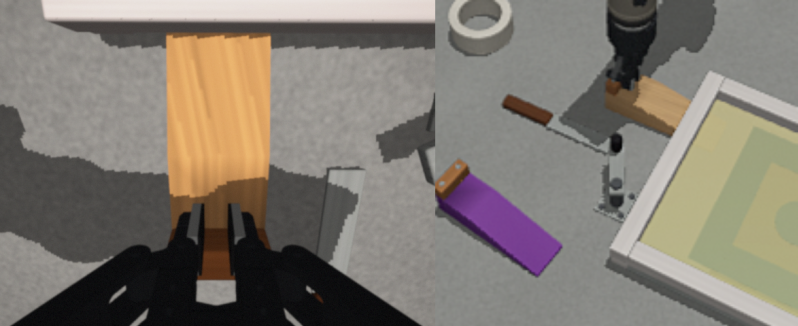

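The pull is still straight at about 62 mm, with the screen sinking along with it. Continuing.

Call:
{"name": "arm_command", "arguments": {"commands": [-2,0,0,0,-4,0,0,0,-6.5,0,0,0,-9,0,0,0,-11.5,0,0,0,-14,0,0,0,-16.5,0,0,0,-19,0,0,0,-21,0,0,0,-22,0,0,0,-22,0,0,0,-22,0,0,0,-22,0,0,0,-22,0,0,0,-22,0,0,0]}}

```text
t: 9.4
tcp_pos: [0.4712, -0.0773, 0.0606]
tool_rot: [0.751, 0.66, 0.002, -0.002]
contact_force: [1.3, 8.7, 2.5]
finger_gap: 0.0139
```

```bash
python3 look.py 6
```

```text
t 9.4 press tcp [-0.1303  0.0997  0.0606] F [1.3 8.7 2.5]
```

View pics/p6.png

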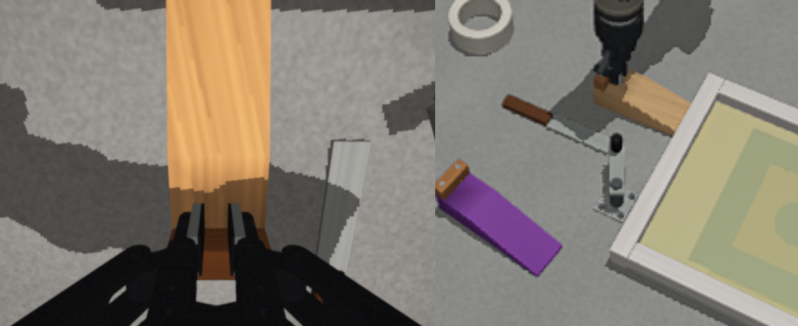

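About 83 mm has been drawn and the path is still straight. The next tug should bring the screen onto its stops.

Call:
{"name": "arm_command", "arguments": {"commands": [-2,0,0,0,-4,0,0,0,-6,0,0,0,-8,0,0,0,-10,0,0,0,-12,0,0,0,-14,0,0,0,-16,0,0,0,-18,0,0,0,-20,0,0,0,-21,0,0,0,-21,0,0,0,-21,0,0,0,-21,0,0,0,-21,0,0,0]}}

```text
t: 11.0
tcp_pos: [0.4673, -0.1022, 0.0602]
tool_rot: [0.752, 0.659, -0.0, 0.0]
contact_force: [1.2, 1.7, -0.1]
finger_gap: 0.0142
```

```bash
python3 look.py 7
```

```text
t 11.0 press tcp [-0.1555  0.1003  0.0602] F [ 1.2  1.7 -0.1]
```

View pics/p7.png

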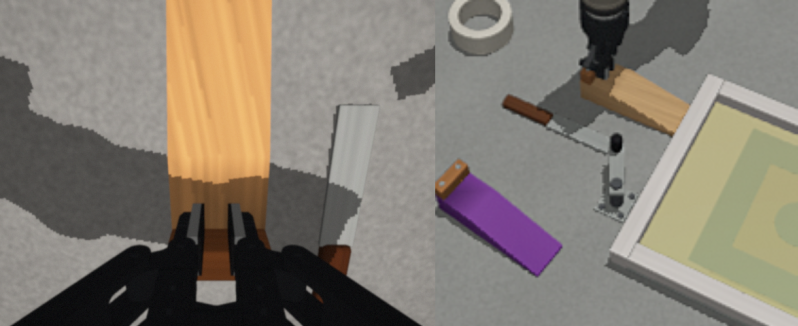

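The force has fallen to about 1.5 N, so the wedge is loose and the screen is on its stops after about 108 mm. The tip should be about 10 mm inside the front edge, so I'll draw another 34 mm in two small tugs.

Call:
{"name": "arm_command", "arguments": {"commands": [-2,0,0,0,-4,0,0,0,-7,0,0,0,-10,0,0,0,-13,0,0,0,-16,0,0,0,-17,0,0,0,-17,0,0,0,-17,0,0,0,-19,0,0,0,-22,0,0,0,-25,0,0,0,-28,0,0,0,-31,0,0,0,-33,0,0,0,-34,0,0,0,-34,0,0,0,-34,0,0,0]}}

```text
t: 12.9
tcp_pos: [0.463, -0.1357, 0.0603]
tool_rot: [0.752, 0.659, -0.0, 0.0]
contact_force: [0.3, 0.9, 1.3]
finger_gap: 0.0141
```

Call:
{"name": "arm_command", "arguments": {"commands": [4,0,0,0,7,0,0,0,7,0,-5,0,7,0,-20,0,7,0,-45,0,7,0,-70,0,7,0,-95,0,7,0,-100,0,7,0,-100,0]}}

```text
t: 13.8
tcp_pos: [0.4645, -0.1287, 0.1611]
tool_rot: [0.752, 0.659, 0.001, 0.001]
contact_force: [0.4, 0.3, -0.2]
finger_gap: 0.0137
```

```bash
python3 look.py 8; python3 - <<'E'
from h import *
from workcell import manip
c=manip.camera('top');cv2.imwrite('pics/top8.png',cv2.resize(c['img'][130:310,220:410,::-1],None,fx=3.3,fy=3.3,interpolation=2));np.savez('top8.npz',**c)
E
```

```text
t 13.8 press tcp [-0.1822  0.0997  0.1611] F [ 0.4  0.3 -0.2]
```

View pics/p8.png

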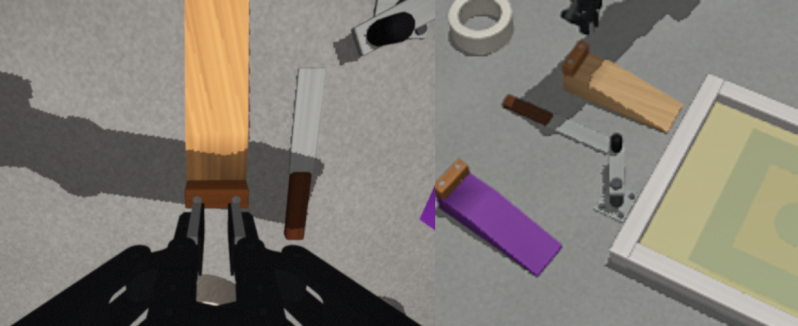

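View pics/top8.png

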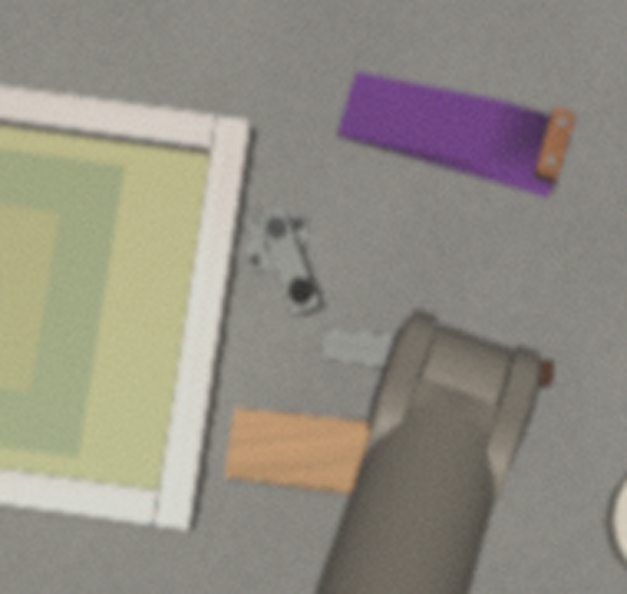

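The wedge is fully out, with its tip at top crop (229,442) and a gap in front of the rail at about (203,440). I'll verify the numbers and locate the knob.

```bash
python3 - <<'E'
from h import *
from workcell import manip
np.set_printoptions(precision=4,suppress=True)
T=dict(np.load('top8.npz'));t=lambda x,y,z:onz(T,220+x/3.3,130+y/3.3,z)
print('tip',press(t(225,477,.01)),press(t(233,407,.01)))
for z in(.048,.055):
  A,B=t(250,120,z),t(190,528,z);print('rail',z,press(A),press(B),np.linalg.norm(A-B))
k=t(301,289,.096);p=t(277,227,.064);print('knob',k,press(k),'pivot',p,press(p))
W=dict(np.load('w8.npz'))
S=1/.68
print('knob/pivot wrist: knobtop approx',press(onz(W,382*S,30*S,.078)))
o=manip.get_obs();move(o,[.603,-.034,.161])
E
```

```text
tip [-0.0256  0.131   0.01  ] [-0.0238  0.0698  0.01  ]
rail 0.048 [-0.0048 -0.1764  0.048 ] [-0.0047  0.1803  0.048 ] 0.35673878954752464
rail 0.055 [-0.0052 -0.1745  0.055 ] [-0.0052  0.1807  0.055 ] 0.3551152556219675
knob [ 0.6031 -0.0341  0.096 ] [-0.0704 -0.0254  0.096 ] pivot [ 0.6628 -0.0132  0.064 ] [-0.0419 -0.0819  0.064 ]
knob/pivot wrist: knobtop approx [-0.0689 -0.0239  0.078 ]
tcp [ 0.463  -0.1283  0.1592] yaw of tool x 82.5 shift [111.8 126.5  -2. ] turn None F [-0.3  0.1  0.1] t 13.95
```

```bash
python3 - <<'E'
from h import *
from workcell import manip
o=manip.get_obs();print(np.round(o['q'],3))
move(o,[.603,-.034,.161],199.3)
S=dict(manip.camera('scene'))
cv2.imwrite('pics/s9.png',cv2.resize(S['img'][200:350,300:420,::-1],None,fx=4,fy=4,interpolation=2));np.savez('s9.npz',**S)
E
```

```text
[-0.365  0.214  0.621  2.034 -0.153  0.94   0.206]
tcp [ 0.463  -0.1283  0.1592] yaw of tool x 82.5 shift [111.8 126.5  -2. ] turn -2.039 F [-0.3  0.1  0.1] t 13.95
```

View pics/s9.png

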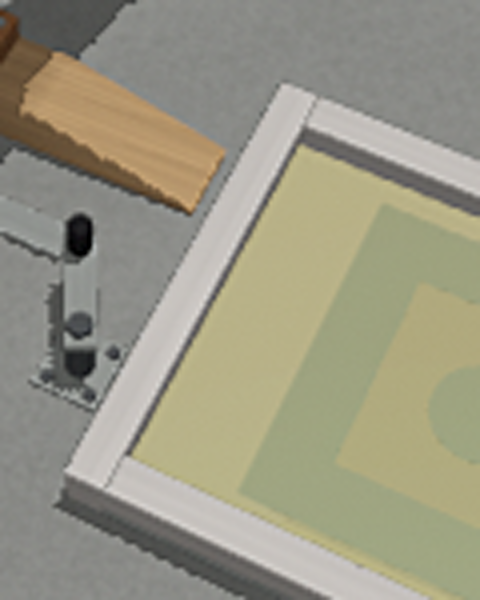

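```bash
python3 - <<'E'
from h import *
np.set_printoptions(precision=4,suppress=True)
T=dict(np.load('top8.npz'));S=dict(np.load('s9.npz'))
def tri(a,b):
    o1,d1=ray(T,*a);o2,d2=ray(S,*b);A=np.stack([d1,-d2],1);s=np.linalg.lstsq(A,o2-o1,rcond=None)[0]
    x,y=o1+d1*s[0],o2+d2*s[1];return (x+y)/2,np.linalg.norm(x-y)
for a,b in [((250,120),(66,472)),((190,528),(283,84))]:
    print(tri((220+a[0]/3.3,130+a[1]/3.3),(300+b[0]/4,200+b[1]/4)))
T=dict(np.load('top0.npz'));S=dict(np.load('scene0.npz'))
for a,b in [((240,88),(348,462)),((172,553),(570,64))]:
    print('before',tri((230+a[0]/3.7,140+a[1]/3.7),(230+b[0]/4,200+b[1]/4)))
E
```

```text
(array([0.7624, 0.0128, 0.043 ]), np.float64(0.002601469880078993))
(array([0.4076, 0.0598, 0.0423]), np.float64(0.003389274265299467))
before (array([0.7641, 0.0148, 0.0634]), np.float64(0.0026704060504546857))
before (array([0.4074, 0.0619, 0.0685]), np.float64(0.004885478360981578))
```

The rail corners have sunk by about 23 mm by triangulation, in line with the expected 74 → 48 mm, so the screen is down. The wedge tip is about 20 mm clear. Now I'll move above the knob.

Call:
{"name": "arm_command", "arguments": {"commands": [10,12,0,-0.12,25,28,0,-0.26,40,45,0,-0.4,55,62,0,-0.54,68,77,0,-0.68,80,91,0,-0.82,90,102,0,-0.96,98,111,0,-1.1,104,118,0,-1.24,108,123,0,-1.38,111,126,0,-1.52,112,126.5,0,-1.66,112,126.5,0,-1.8,112,126.5,0,-1.92,112,126.5,0,-2.0,112,126.5,0,-2.04,112,126.5,0,-2.04,112,126.5,0,-2.04], "claw": 50, "squeeze": 20}}

```text
t: 15.8
tcp_pos: [0.6034, -0.0341, 0.1593]
tool_rot: [-0.168, 0.986, 0.0, -0.001]
contact_force: [-0.4, -0.1, 0.2]
finger_gap: 0.0501
```

```bash
python3 - <<'E'
from h import *
from workcell import manip
o=manip.get_obs();print(np.round(o['q'],3),o['finger_gap'])
move(o,[.603,-.034,.077],199.3)
c=manip.camera('wrist');cv2.imwrite('pics/w10.png',c['img'][:,:,::-1]);np.savez('w10.npz',**wcam(c,o))
E
```

```text
[-0.133  0.392  0.153  1.741 -0.069  1.015  1.953] 0.050104480074140464
tcp [ 0.6034 -0.0341  0.1593] yaw of tool x -160.7 shift [ 0.3  0.2 82.3] turn 0.0 F [-0.4 -0.1  0.2] t 15.8
```

View pics/w10.png

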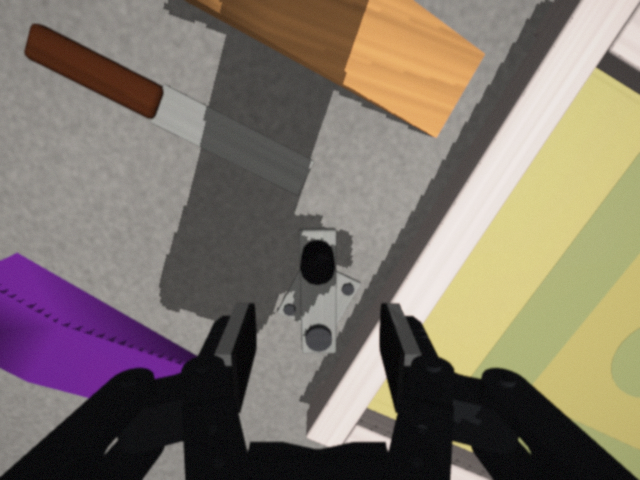

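The knob at (317,262) is centred between the jaws, and the bar runs straight along the tool's x axis. Checking the range along the tool, then descending.

```bash
python3 - <<'E'
from h import *
W=dict(np.load('w10.npz'))
print(onz(W,317,269,.096),onz(W,317,255,.062),'pivot',onz(W,318,340,.064))
E
```

```text
[ 0.60438758 -0.03382236  0.096     ] [ 0.60863086 -0.03233151  0.062     ] pivot [ 0.66592188 -0.01150405  0.064     ]
```

Call:
{"name": "arm_command", "arguments": {"commands": [0,0,25,0,0,0,50,0,0,0,68,0,0,0,78,0,0,0,82,0,0,0,82,0]}}

```text
t: 16.45
tcp_pos: [0.604, -0.034, 0.0782]
tool_rot: [-0.168, 0.986, 0.0, -0.0]
contact_force: [0.1, 0.1, -0.1]
finger_gap: 0.0499
```

Call:
{"name": "arm_command", "arguments": {"commands": [0,0,0,0,0,0,0,0,0,0,0,0,0,0,0,0,0,0,0,0,0,0,0,0], "claw": 15, "squeeze": 25}}

```text
t: 17.05
tcp_pos: [0.6047, -0.034, 0.0793]
tool_rot: [-0.168, 0.986, -0.0, 0.001]
contact_force: [-0.0, 0.6, 6.7]
finger_gap: 0.0192
```

```bash
python3 - <<'E'
from h import *
from workcell import manip
o=manip.get_obs();R=Ro.from_quat(o['tool_rot']).as_matrix();print(o['finger_gap'],o['tcp_pos'],o['contact_force'])
c=manip.camera('wrist');cv2.imwrite('pics/w11.png',c['img'][:,:,::-1])
piv=np.array([.6632,-.0128]);k=o['tcp_pos'][:2]-piv;r=np.hypot(*k);print('r',r,np.degrees(np.arctan2(*k[::-1])))
piv=o['tcp_pos'][:2]-.0625*k/r
a0=np.arctan2(*k[::-1])
for i in range(1,22):
    a=a0-.1*i; X=np.r_[piv+.0625*np.array([np.cos(a),np.sin(a)]),o['tcp_pos'][2]]
    print(round(.1*i,2),np.round(R.T@(X-o['tcp_pos'])*1000,1)[:2],end=' ')
print('end angle',np.degrees(a))
E
```

```text
0.019152311152906096 [ 0.6046917  -0.03398856  0.0793483 ] [-1.58736656e-04  6.42625354e-01  6.67989837e+00]
r 0.06222681448651718 -160.09234197430257
0.1 [-0.3  6.2] 0.2 [-1.1 12.4] 0.3 [-2.6 18.5] 0.4 [-4.7 24.4] 0.5 [-7.4 30. ] 0.6 [-10.6  35.4] 0.7 [-14.3  40.4] 0.8 [-18.5  45. ] 0.9 [-23.2  49.2] 1.0 [-28.2  52.9] 1.1 [-33.6  56. ] 1.2 [-39.3  58.6] 1.3 [-45.2  60.6] 1.4 [-51.3  62.1] 1.5 [-57.5  62.9] 1.6 [-63.7  63.1] 1.7 [-70.   62.6] 1.8 [-76.1  61.6] 1.9 [-82.2  59.9] 2.0 [-88.   57.6] 2.1 [-93.6  54.8] end angle -280.4134789517754
```

View pics/w11.png

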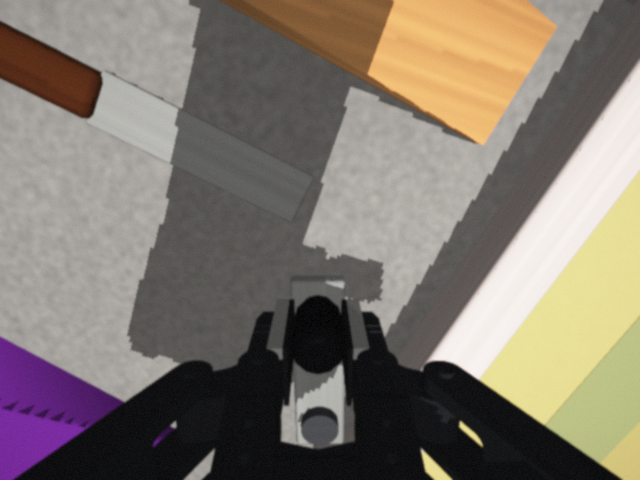

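The knob is held with a 19 mm gap, and the closing fingertips rest lightly on the bar at 6.7 N. I'll lift 3 mm, then swing along the arc.

Call:
{"name": "arm_command", "arguments": {"commands": [0,0,-3,0,-0.3,6.2,-3,0.1,-1.1,12.4,-3,0.2,-2.6,18.5,-3,0.3,-4.7,24.4,-3,0.4,-7.4,30,-3,0.5,-10.6,35.4,-3,0.6,-14.3,40.4,-3,0.7,-18.5,45,-3,0.8,-23.2,49.2,-3,0.9,-28.2,52.9,-3,1.0,-33.6,56,-3,1.1,-39.3,58.6,-3,1.2,-45.2,60.6,-3,1.3,-51.3,62.1,-3,1.4,-57.5,62.9,-3,1.5,-63.7,63.1,-3,1.6,-70,62.6,-3,1.7,-76.1,61.6,-3,1.8,-76.1,61.6,-3,1.8]}}

```text
t: 19.1
tcp_pos: [0.6558, 0.0506, 0.0797]
tool_rot: [0.667, 0.745, -0.0, 0.0]
contact_force: [4.5, 0.9, -10.1]
finger_gap: 0.0189
```

```bash
python3 - <<'E'
from h import *
from workcell import manip
o=manip.get_obs();move(o,o['tcp_pos'],82.5);print(o['finger_gap'],press(o['tcp_pos']))
c=manip.camera('wrist');cv2.imwrite('pics/w12.png',c['img'][:,:,::-1])
E
```

```text
tcp [0.6558 0.0506 0.0797] yaw of tool x 96.3 shift [0. 0. 0.] turn 0.242 F [  4.5   0.9 -10.1] t 19.1
0.018897919448359064 [ 0.02045314 -0.0667035   0.07969128]
```

View pics/w12.png

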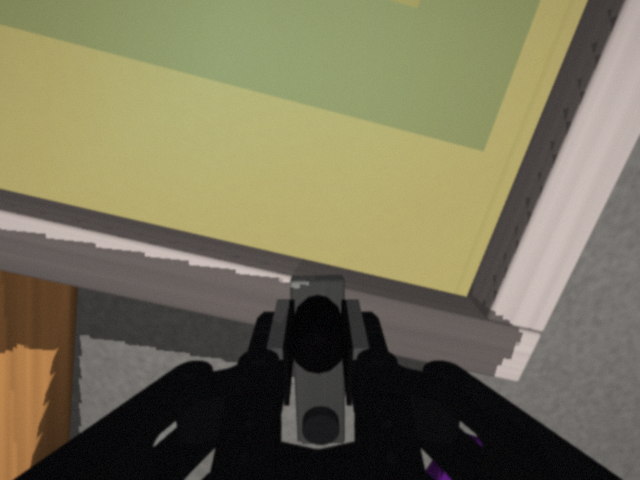

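The bar is swung most of the way and lies over the rail, with 0.24 rad left to the stop.

Call:
{"name": "arm_command", "arguments": {"commands": [-0.1,3,1,0.05,-0.3,6.2,1,0.1,-0.7,9.3,1,0.15,-1.1,12.4,1,0.2,-1.6,14.8,1,0.24,-2,16.4,1,0.265,-2,16.4,1,0.265,-2,16.4,1,0.265]}}

```text
t: 19.95
tcp_pos: [0.672, 0.0507, 0.0797]
tool_rot: [0.759, 0.651, 0.001, -0.0]
contact_force: [4.8, 2.8, -7.3]
finger_gap: 0.0194
```

```bash
python3 - <<'E'
from h import *
from workcell import manip
o=manip.get_obs();move(o,o['tcp_pos'],82.5);print(o['finger_gap'],press(o['tcp_pos']),o['torque'])
c=manip.camera('wrist');cv2.imwrite('pics/w13.png',c['img'][:,:,::-1])
E
```

```text
tcp [0.672  0.0507 0.0797] yaw of tool x 81.2 shift [0. 0. 0.] turn -0.023 F [ 4.8  2.8 -7.3] t 19.95
0.019445907437489036 [ 0.02265471 -0.08277271  0.0796986 ] [ 0.50383511 -1.05146714  0.29789124]
```

View pics/w13.png

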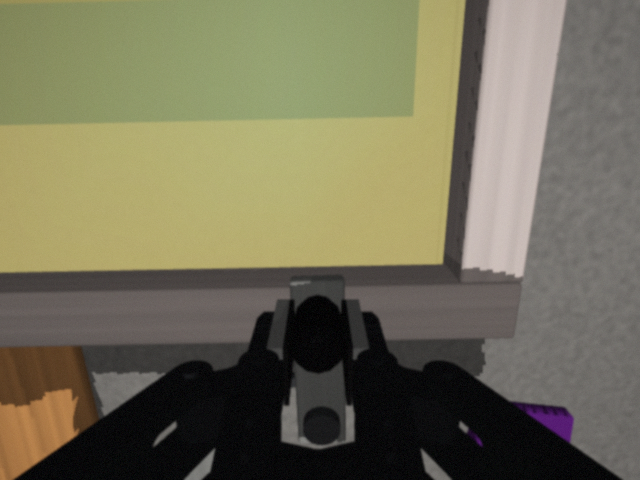

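The bar looks square to the rail. I'll push a few millimetres more and watch for the force of the stop.

Call:
{"name": "arm_command", "arguments": {"commands": [0,1,0,0,0,2,0,0,0,3,0,0,0,3,0,0,0,3,0,0]}}

```text
t: 20.5
tcp_pos: [0.6727, 0.0506, 0.0796]
tool_rot: [0.76, 0.65, -0.001, -0.003]
contact_force: [-1.7, 5.7, -4.7]
finger_gap: 0.0188
```

Only 0.7 mm of the 3 mm command was realised and the force rose by about 6.5 N, so the bar is at its stop. Releasing and rising.

Call:
{"name": "arm_command", "arguments": {"commands": [0,-2,0,0,0,-2,0,0,0,-2,0,0,0,-2,0,0,0,-2,0,0,0,-2,-3,0], "claw": 50}}

```text
t: 21.1
tcp_pos: [0.6725, 0.0488, 0.0831]
tool_rot: [0.76, 0.65, -0.0, -0.0]
contact_force: [-0.0, 0.3, 0.3]
finger_gap: 0.0498
```

Call:
{"name": "arm_command", "arguments": {"commands": [0,0,-15,0,0,0,-40,0,0,0,-75,0,0,0,-110,0,-30,0,-140,0,-70,0,-160,0,-110,0,-170,0,-150,0,-170,0,-190,0,-170,0,-220,0,-170,0,-240,0,-170,0,-250,0,-170,0,-250,0,-170,0]}}

```text
t: 22.4
tcp_pos: [0.6335, -0.1998, 0.2543]
tool_rot: [0.761, 0.649, 0.0, 0.001]
contact_force: [0.4, 0.6, -0.3]
finger_gap: 0.05
```

```bash
python3 - <<'E'
from h import *
from workcell import manip
o=manip.get_obs();print(o['t'],o['tcp_pos'],o['contact_force'])
for n in('top','scene','wrist'):
    c=manip.camera(n);np.savez(n+'14.npz',**(wcam(c,o) if n=='wrist' else c));cv2.imwrite(f'pics/{n}14.png',c['img'][:,:,::-1])
t=cv2.imread('pics/top14.png')[130:310,220:410];s=cv2.imread('pics/scene14.png')[180:360,230:420]
cv2.imwrite('pics/c14.png',np.hstack([cv2.resize(t,(400,379),interpolation=2),cv2.resize(s,(400,379),interpolation=2)]))
E
```

```text
22.4 [ 0.63347961 -0.19977003  0.25429421] [ 0.43578128  0.61385772 -0.32070552]
```

View pics/c14.png

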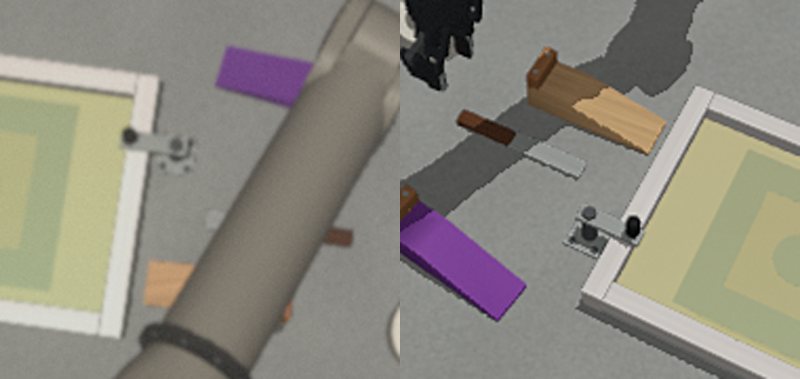

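View pics/wrist14.png

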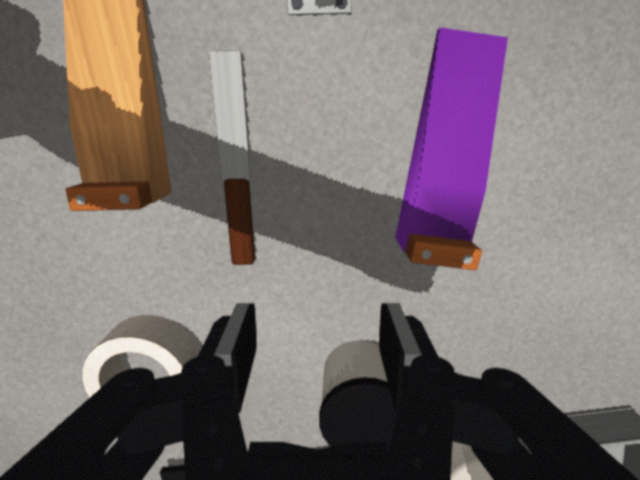

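The bar lies across the rail, with the knob at crop (130,137) and the pivot at (179,146). The wedge is flat and the spatula undisturbed. Measuring the bar angle.

```bash
python3 - <<'E'
from h import *
T=dict(np.load('top14.npz'));S=dict(np.load('scene14.npz'))
a=T['img'][180:215,265:320,::-1];b=S['img'][270:310,305:355,::-1]
cv2.imwrite('pics/c15.png',np.hstack([cv2.resize(a,(385,280),interpolation=2),cv2.resize(b,(350,280),interpolation=2)]))
k=onz(T,220+130/2.105,130+137/2.105,.096);p=onz(T,220+179/2.105,130+146/2.105,.064)
d=press(k)-press(p);print(press(k),press(p),np.arctan2(d[0],d[1]))
s=lambda x,y,z:onz(S,230+(x-400)/2.105,180+y/2.105,z)
k=s(633,220,.096);p=s(589,213,.064);d=press(k)-press(p);print(press(k),press(p),np.arctan2(d[0],d[1]))
E
```

```text
[ 0.01861795 -0.07677446  0.096     ] [-0.04518757 -0.08070057  0.064     ] 1.5093413862439544
[ 0.02233904 -0.08416361  0.096     ] [-0.03931489 -0.0845719   0.064     ] 1.5641740399241777
```

View pics/c15.png

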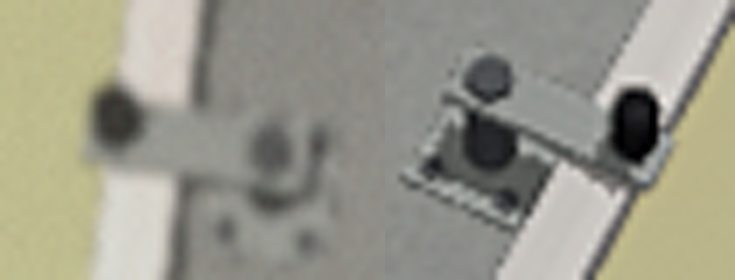

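The two views give 1.51 and 1.56 rad, and one pixel is about 0.045 rad in the top view. A closer wrist view will settle it.

Call:
{"name": "arm_command", "arguments": {"commands": [20,0,0,0,60,0,0,0,100,0,0,0,130,0,0,0,150,0,0,0,155,0,0,0,155,0,0,0,155,0,0,0]}}

```text
t: 23.35
tcp_pos: [0.6577, -0.0462, 0.2535]
tool_rot: [0.76, 0.649, -0.0, 0.0]
contact_force: [0.1, 0.2, -0.8]
finger_gap: 0.05
```

```bash
python3 - <<'E'
from h import *
from workcell import manip
o=manip.get_obs();print(o['t'],o['tcp_pos'])
c=manip.camera('wrist');np.savez('w16.npz',**wcam(c,o));cv2.imwrite('pics/w16.png',c['img'][:,:,::-1])
E
```

```text
23.35 [ 0.65771996 -0.04623408  0.2534856 ]
```

View pics/w16.png

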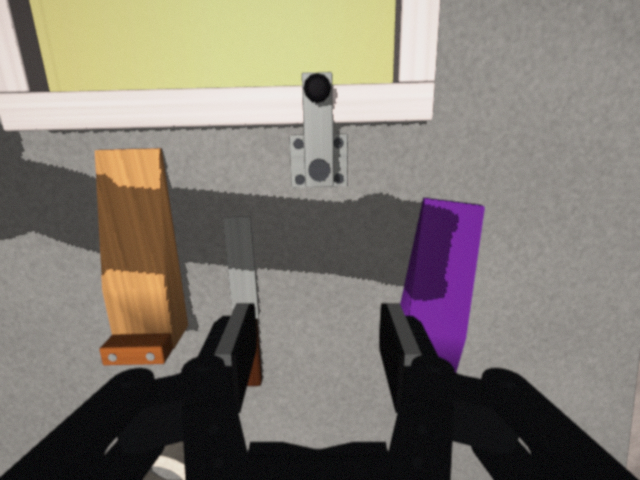

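```bash
python3 - <<'E'
from h import *
W=dict(np.load('w16.npz'));c=W['img'][60:200,270:370]
cv2.imwrite('pics/w16c.png',cv2.resize(c[:,:,::-1],None,fx=5,fy=4.2,interpolation=2))
# white rail front edge: last bright row per column
im=W['img'].astype(int)
pts=[]
for u in list(range(60,280,10))+list(range(350,425,10)):
    col=im[85:150,u].min(1); pts.append((u,85+np.where(col>170)[0].max()))
P=np.array([onz(W,u,v,.048)[:2] for u,v in pts]);vx=cv2.fitLine(P.astype(np.float32),cv2.DIST_HUBER,0,1e-4,1e-4).ravel();ra=np.degrees(np.arctan2(vx[1],vx[0]))
print('rail angle',ra,'press x yaw',ra%180-90)
k=onz(W,317.5,87,.096);p=onz(W,319.5,170,.066);d=(k-p)[:2];print('bar yaw',np.degrees(np.arctan2(d[1],d[0])),np.hypot(*d),press(k),press(p))
E
```

```text
rail angle -7.6461267 press x yaw 82.35387
bar yaw 82.56013411513278 0.06201645031036415 [ 0.02142103 -0.08368411  0.096     ] [-0.04059455 -0.0837164   0.066     ]
```

View pics/w16c.png

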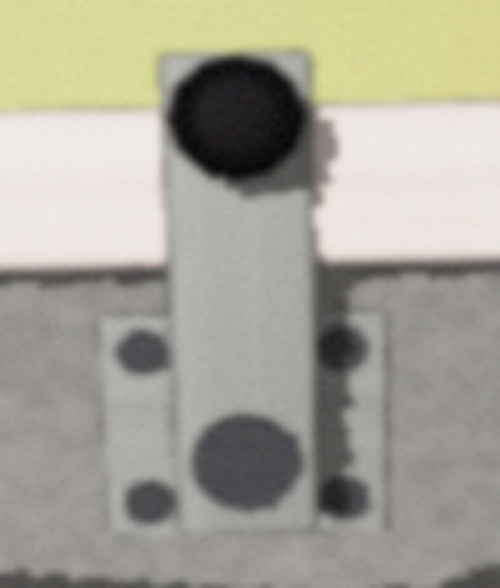

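The bar yaw is 82.6° against 82.4° for the press x axis, and the radius is 62.0 mm, so it is square to within 0.3°. The arm is clear of everything at z = 0.25 m, so I'm handing in.

```bash
python3 - <<'E'
from workcell import manip
print(manip.sign_off())
E
```

```text
the job is handed in; nothing more can be done
None
```

The screen is down on its stops, the wedge lies flat and clear in front of it, and the latch is square across the front rail. I handed the job in at about 23.4 s with the arm about 0.25 m up, touching nothing.

**Wedge:** I hooked the cleat with nearly closed fingers. I drew the wedge straight back in five tugs of 18–25 mm, pausing to let the frame settle after each, at about 8–9 N. Two shorter tugs then brought the loose wedge out. Its tip ended about 20–25 mm in front of the front edge.

**Latch:** I swung the bar by its knob until it met its stop.

**Last checks:**
- **Screen height:** the front rail sank about 23 mm by triangulation, against about 26 mm expected. The absolute heights read 5–10 mm low both before and after, so only the change is reliable. The pull force also fell to about 1.5 N, which fits a loose wedge.
- **Latch angle:** the close wrist view has the bar square to the rail within 0.3°. The scene view gave 1.56 rad. The coarse top view gave 1.51 rad, which is about its one-pixel error.
- **Other items:** the spatula and the purple wedge looked undisturbed in the last pictures. I did not measure the ink tub, squeegee or tape roll again at the end; the arm made no contact near them.

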